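Carry the pastry board to the drying rack with the rolling pin riding on it

ROBOT

A 6-joint arm with a two-finger parallel gripper is mounted at the origin on the work surface. World frame = base frame: x ahead of the robot, y to its left, z up, the work surface at z = 0. Lengths are in m, angles in rad, forces in N, time in s.
With the tool pointing down it reaches from about 0.35 to 0.85 m from the base axis. Payload 8.1 kg.
Tool frame: the origin (TCP) lies midway between the tips of the shut fingers; the grasp point (between the pads) lies ctrl.grasp_offset behind it (ctrl.grasp_offset is the distance from the TCP to the grasp point, in m); z points along the fingers, x is the direction in which the jaws open and shut, and the axes are right-handed (so a half turn about z gives the same grasp; the last joint's range is limited). The gripper opens to 85 mm and grips with 20 to 120 N. Pads are 22 mm wide; open, the fingers measure 114 mm over their backs; the gripper's body (76 mm by 85 mm) begins 54 mm behind the grasp point. The pads swing forward as they close: fully open they stand 13 mm farther back than shut.
Start: joints at [-1.391, 0.13, 1.488, -0, 1.523, -0.085], TCP at [0.157, -0.579, 0.231] pointing down, gripper open.
Joint ranges: [-2.96, 2.96], [-0.89, 2.26], [0.02, 2.5], [-1.34, 4.48], [0, 2.73], [-2.66, 2.66]. Speed limits (rad/s): [2.39, 2.39, 2.79, 3.14, 3.14, 3.14].

INTERFACE

Orientations are given as a unit quaternion [x, y, z, w].
In Python, from plant import telemetry, eyes, ctrl gives the robot as it stands.
- The arm moves only by the tool play_rows, never from a script. Its arguments are lists of equal length, an entry for each row: "travel": the shift along the tool's x, y, z in m, a list of three; "dr": the turn, a rotation vector about the tool's x, y, z in degrees, a list of three; "hand": the gripper's target within -1 to 1 (fully open at 1, half-way at 0, shut at -1). In form: {"travel": [[tx, ty, tz], ...], "dr": [[ax, ay, az], ...], "hand": [hand, ...]}. A call has 1 to 10 rows; each row is the pose to reach, as a shift and turn from the pose measured when the call began, along the tool's axes at that moment; what a row does not reach only later rows make up. A row lasts 1/8 s, in which the tool goes at most 62.5 mm and 10.7 degrees, less where a joint would pass 70% of its speed; a pose out of reach is approached as far as the arm can. A call with a gripper value outside its range is refused whole. The fingers move at their own pace and stop on an object; the grip force is fixed at half the most. Time passes only in rows, so rows that repeat a pose let the fingers close. It gives the time, the measured TCP pose, the force and the opening at its end, in the units of the state.
- telemetry.read_state(): the state, without advancing time (a new reading comes with each control period).
- eyes.get_image(name): name is "scene" or "side" or "wrist"; returns a dict with "color" (420x560x3 uint8, red, green, blue), "range_z" (420x560 float32, m along the optical axis (not along the pixel's ray), 0 where there is no reading), "mtx" (3x3 intrinsics, pixels), "cam_to_world" (4x4, takes a point from camera to world coordinates). Camera axes: x right, y up, looking along -z (the intrinsics and any distortion apply to the point x, -y, -z); pixel columns grow to the right and rows downward; lengths in m; the calibration is good to about 2 mm. The wrist camera is an equidistant fisheye: a pixel r from the principal point sees the ray r / f radians off the axis. A picture is of the moment at which its call begins.
- ctrl.hand_in(): hands the job in, once; it reports no verdict.
The state is a dict: "clock": time; "qpos": joint angles; "qvel": joint speeds; "joint_torque": joint torques, N m; "ee_pos": TCP position; "ee_rot": TCP orientation; "wrist_force": force on the tool from outside, world axes, zero at the start; "ft_torque": the same for the moment, N m; "width": finger opening in m.
Only numpy, scipy, OpenCV 4.12 (cv2) and the standard library are available. Lean on these libraries where they do the work, as an engineer would, in place of code of your own. Each camera call takes 0.05 s, during which the arm holds its last target.

TASK

The rinsed pastry board must go on the wire rack to dry, with the rolling pin lying loose on it near its left edge. Lift the board by its handle and tilt it very slightly so that the pin creeps to the middle (at 30 to 50 mm/s, never faster than 70, or it runs away), catch it there and keep it in the middle, within 20 mm, for a good two seconds while holding the board over the rack, clear of it. Then set the board down gently and squarely on the middle of the rack, handle on the robot's side and the pin still in the middle, and let go; do not touch the pin, and leave the bowl, mug and bottle alone.

Things in the scene. Friction and masses are not known exactly. Their poses are not given: they have to be found in the camera images.
- board: rigid pastry board, light wood, about 0.24 kg (+-20 %), 190 mm (its x) by 270 mm (its y), rimless. Origin: middle of its underside, on the worktop at the start; z up. Flat panel at z = 12 to 22 mm on two cleats (z = 0 to 12 mm, 25 mm wide, along y at x = -60 and +60 mm). A paddle handle, 28 mm wide (y), 20 mm thick (z = 7 to 27 mm), runs from x = -95 to -205 mm, roughly towards the robot
- board_grip (a point): point to grip on the board's handle, in the middle of its section: 140 mm from the board's middle along its -x, 17 mm above its underside; the fingers close along the board's y on the 28 mm width. Grip hard (80 N and more): in a weak grip the board droops, its far edge down
- board_mid (a point): middle of the panel's upper face, 22 mm above the board's underside. The pin drops off where the panel ends, at y = +-135 mm. It rolls as a solid cylinder: on a tilt t (rad) about the board's x it accelerates downhill by 6.5 t m/s2, less a rolling drag of about 0.1 m/s2 (+-25 %), so it stays put up to a tilt of about 0.015 rad; when the board accelerates by a along y the pin lags by 2/3 a
- pin: rolling pin, about 0.18 kg (+-30 %): blue barrel 60 mm in diameter, 156 mm long with rounded ends, and wooden end handles 18 mm thick, 210 mm in all. Origin on its axis at mid length, 30 mm above the panel's face; at the start it lies at y = +65 to +95 mm on the board (the left edge seen from the robot). Its x is its axis, nearly along the board's x, so it rolls along the board's y
- rack: fixed wire drying rack, steel, 240 mm (its x) by 300 mm (its y), 40 mm high, with wires along its x; origin on the worktop under its middle, z up, x pointing roughly away from the robot
- rack_top (a point): middle of the rack's upper face, 40 mm above the worktop: the underside of the board comes to rest here, the board's x along the rack's x
- bowl: bystander: teal bowl, 120 mm wide, 60 mm high, out to one side; origin under its middle
- mug: bystander: blue mug, 76 mm wide, 85 mm high, out to one side; origin under its middle
- soap: bystander: green washing-up bottle, 60 mm wide, 170 mm high, out to one side; origin under its middle
Mind the look-alikes: they are no part of the job. Of the things like the pin, leave any that is yellow; of the rest the larger one is meant.

How it is judged:
By the outcome, as a careful person would: the job done as asked, in the order asked, and still so for the second after the job is handed in, with the robot touching nothing.
It also fails if it takes over 72 s, if anything falls off the work surface, if the arm or the gripper's body presses on something with over 40 N, if the wrist force passes 120 N, or if a joint passes its speed limit or range.

## Working session

There is one attempt and no reset: what is moved stays moved. The work goes in short steps, Python scripts to look and compute and a tool call to move; the robot and the scene stay as the last step left them, time stands still between calls to the robot, and variables do not carry over. Pictures are saved under pics/ and viewed, and the job is handed in when it is done.

Besides the shell and the picture viewer there is one more tool, called after "Request:" as name(argument=value, ...), one argument or row to a line, values as JSON. play_rows: Moves the arm, as the interface text tells. Its arguments: {"type":"object","properties":{"travel":{"type":"array"},"dr":{"type":"array"},"hand":{"type":"array"}},"required":["travel","dr","hand"]}

```bash
ls; mkdir -p pics; python3 - <<'E'
from plant import telemetry, eyes, ctrl
import cv2,numpy as np
print(telemetry.read_state(), ctrl.grasp_offset)
for n in ["scene","side"]:
    im=eyes.get_image(n); cv2.imwrite(f"pics/{n}0.png",im["color"][:,:,::-1]); print(n,im["mtx"],im["cam_to_world"])
    np.savez(f"pics/{n}0.npz",**im)
E
```

```text
pics
{'clock': 0.0, 'qpos': array([-1.39139839e+00,  1.31167969e-01,  1.48927696e+00,  2.63896315e-05,
        1.52300026e+00, -8.54211876e-02]), 'qvel': array([ 1.01818135e-03,  1.56731023e-03,  8.75458681e-04,  1.07027862e-05,
       -8.04403124e-04,  2.41356239e-04]), 'joint_torque': array([ 9.76492374e-04, -5.69402468e+01, -5.00544655e+01, -1.73047324e-04,
        1.49689091e-02, -1.78253487e-05]), 'ee_pos': array([ 0.15696127, -0.57853761,  0.23024164]), 'ee_rot': array([ 7.94270854e-01, -6.07563126e-01, -6.76143896e-04, -6.33231874e-04]), 'wrist_force': array([-1.16370779,  0.07231077,  0.56556669]), 'ft_torque': array([-0.0133916 , -0.04309423, -0.0208109 ]), 'width': 0.08552973280158362} 0.0187
scene [[488.44888996   0.         276.80987502]
 [  0.         488.44888996 219.40657998]
 [  0.           0.           1.        ]] [[ 0.17879197 -0.54900245  0.81647397  1.68779077]
 [ 0.98364371  0.08129071 -0.1607385  -0.21327053]
 [ 0.02187408  0.83185824  0.55455694  0.86399763]
 [ 0.          0.          0.          1.        ]]
side [[438.73152634   0.         286.18978355]
 [  0.         438.73152634 210.13191212]
 [  0.           0.           1.        ]] [[-0.74579092  0.39946313 -0.53312767 -0.3052925 ]
 [-0.6660355  -0.43043095  0.60920105  0.94880763]
 [ 0.01387871  0.80941856  0.58706811  1.00065421]
 [ 0.          0.          0.          1.        ]]
```

View pics/scene0.png

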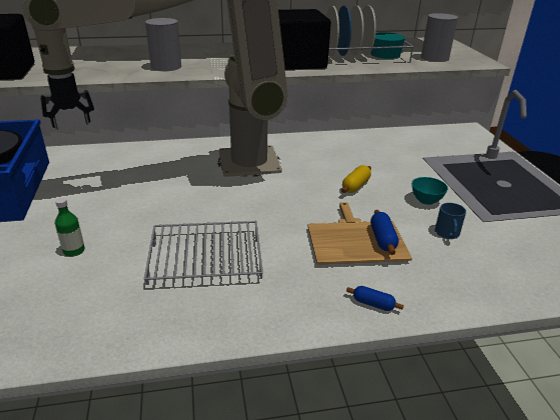

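View pics/side0.png

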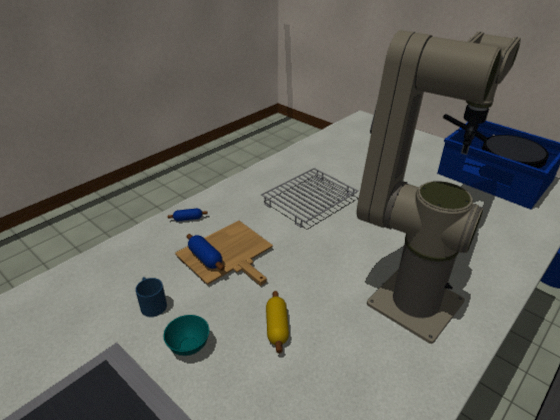

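The pictures show three pin-like things: a big blue one on the board (scene 384,230), a small blue one at (375,298) and a yellow one at (357,180). I choose the big blue one on the board. The board's handle is at (347,213) and the rack's middle at about (205,252).

```bash
cat > h.py <<'E'
import numpy as np,cv2
from plant import telemetry, eyes, ctrl
def cloud(im):
    z=im["range_z"];K=im["mtx"];T=im["cam_to_world"]
    v,u=np.mgrid[0:z.shape[0],0:z.shape[1]]
    x=(u-K[0,2])/K[0,0]*z; y=(v-K[1,2])/K[1,1]*z
    P=np.stack([x,-y,-z],-1)@T[:3,:3].T+T[:3,3]
    P[z<=0]=np.nan
    return P
def load(n): return dict(np.load(n))
def proj(im,p):
    T=im["cam_to_world"];K=im["mtx"];c=(np.asarray(p)-T[:3,3])@T[:3,:3]
    return K[0,0]*c[...,0]/-c[...,2]+K[0,2], K[1,1]*-c[...,1]/-c[...,2]+K[1,2]
E
python3 - <<'E'
from h import *
for n in ["scene","side"]:
    im=load(f"pics/{n}0.npz"); P=cloud(im); hsv=cv2.cvtColor(im["color"],cv2.COLOR_RGB2HSV)
    if n=="scene": pts=dict(handle_end=(345,206),c1=(309,223),c2=(320,263),c3=(408,259),pin1=(384,220),pin2=(384,235),small=(375,298),rack=(205,252),mug=(450,220),table=(280,300),bowl=(430,190),soap=(68,230))
    else: pts=dict(handle=(255,272),table=(350,260),pin=(205,250),rack=(300,200))
    for k,(u,v) in pts.items(): print(n,k,P[v,u].round(4),hsv[v,u])
im=load("pics/scene0.npz"); a=cv2.resize(im["color"][190:280,280:430],None,fx=5,fy=5,interpolation=cv2.INTER_CUBIC);cv2.imwrite("pics/c0.png",a[:,:,::-1])
E
```

```text
scene handle_end [0.4153 0.2605 0.03  ] [ 17 136 157]
scene c1 [ 4.504e-01  1.344e-01 -3.000e-04] [ 21  43 165]
scene c2 [0.6729 0.1114 0.0176] [ 16 142  79]
scene c3 [0.6939 0.3611 0.0181] [ 16 142  86]
scene pin1 [0.5888 0.3195 0.0846] [110 234 119]
scene pin2 [0.6519 0.2967 0.0782] [111 223 105]
scene small [0.8488 0.2054 0.035 ] [111 228 103]
scene rack [ 0.6007 -0.1988  0.037 ] [120   5 108]
scene mug [0.5981 0.5245 0.0706] [103 153  45]
scene table [ 0.7849 -0.0217  0.0022] [ 34  11 166]
scene bowl [0.3476 0.5876 0.0235] [ 90 229  68]
scene soap [ 0.5196 -0.5601  0.0923] [ 67 196  56]
side handle [0.4288 0.2544 0.0277] [ 17 143 136]
side table [ 0.2545 -0.0212  0.0013] [ 36  16 155]
side pin [0.5752 0.329  0.0808] [111 224 106]
side rack [ 0.6038 -0.1727  0.0056] [ 40  16 145]
```

View pics/c0.png

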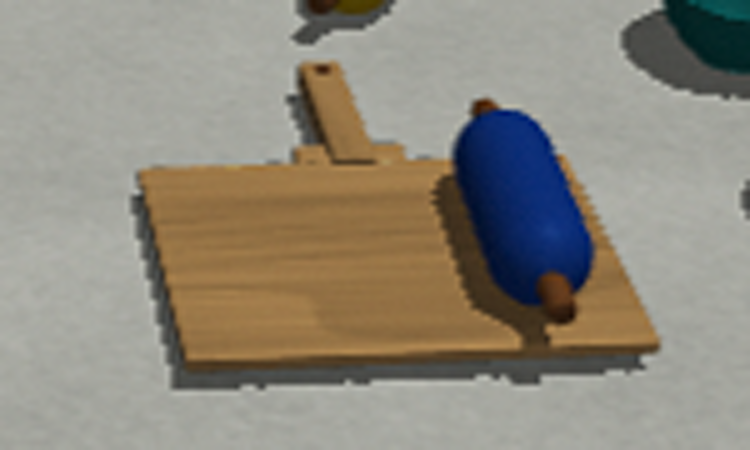

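The crop confirms it: the large blue pin lies on the board near its left (+y) edge, and the handle points to the robot. Next I fit the poses.

```bash
cat >> h.py <<'E'
def wood(ims,zlo=0.012,zhi=0.035,box=(0.33,0.8,0.05,0.5)):
    out=[]
    for im in ims:
        P=cloud(im);h=cv2.cvtColor(im["color"],cv2.COLOR_RGB2HSV)
        m=(h[...,0]>=9)&(h[...,0]<=23)&(h[...,1]>95)&(P[...,2]>zlo)&(P[...,2]<zhi)&(P[...,0]>box[0])&(P[...,0]<box[1])&(P[...,1]>box[2])&(P[...,1]<box[3])
        out.append(P[m])
    return out
def blue(ims,zlo,zhi,box=(0.33,0.8,0.05,0.5)):
    out=[]
    for im in ims:
        P=cloud(im);h=cv2.cvtColor(im["color"],cv2.COLOR_RGB2HSV)
        m=(h[...,0]>=105)&(h[...,0]<=118)&(h[...,1]>190)&(P[...,2]>zlo)&(P[...,2]<zhi)&(P[...,0]>box[0])&(P[...,0]<box[1])&(P[...,1]>box[2])&(P[...,1]<box[3])
        out.append(P[m])
    return out
E
python3 - <<'E'
from h import *
from scipy.optimize import minimize,least_squares
ims=[load(f"pics/{n}0.npz") for n in ("scene","side")]
W=wood(ims); 
def sd(p,X):
    c,s=np.cos(p[2]),np.sin(p[2]);d=X-p[:2];l=np.stack([c*d[:,0]+s*d[:,1],-s*d[:,0]+c*d[:,1]],1)
    def box(l,cx,hx,hy):
        q=np.abs(l-[cx,0])-[hx,hy]; return np.linalg.norm(np.maximum(q,0),axis=1)+np.minimum(q.max(1),0)
    return np.minimum(box(l,0,.095,.135),box(l,-.15,.055,.014)),l
for tag,S in (("scene",W[:1]),("side",W[1:]),("both",W)):
    X=np.vstack(S); 
    # boundary: convex hull approx -> rect of panel + handle centroid
    X2=X[:,:2].astype(np.float32)
    # coverage cost via grid occupancy IoU-like: outside dist + emptiness not needed: hull
    def cost(p):
        d,l=sd(p,X2)
        pan=l[(l[:,0]>-.1)]
        han=l[l[:,0]<-.11]
        q=lambda a,f:np.quantile(a,f)
        e=[q(pan[:,0],.99)-.094,q(pan[:,1],.005)+.134,q(pan[:,1],.995)-.134,]
        return np.sum(np.maximum(d,0)**2)/len(d)*1e2+ 0*sum(np.square(e))
    best=min((minimize(cost,[.6,.24,a],method="Nelder-Mead",options=dict(xatol=1e-5,fatol=1e-10)) for a in (-.2,-.1,0,.1)),key=lambda r:r.fun)
    p=best.x; d,l=sd(p,X2)
    print(tag,len(X),p.round(4),best.fun,"z med",np.median(X[:,2]).round(4)); han=l[l[:,0]<-.11]
    print("   ext",np.quantile(l[:,0],[.002,.998]).round(4),np.quantile(l[l[:,0]>-.08][:,1],[.003,.997]).round(4),"handle y",np.quantile(han[:,1],[.02,.5,.98]).round(4), np.median(X[np.where(l[:,0]<-.11)[0],2]).round(4), 'left/right', np.quantile(l[np.abs(l[:,0])<.08][:,1],[.003,.997]).round(4))
B=np.vstack(blue(ims,.05,.12))
def res(q):
    x0,y0,z0,yaw=0,q[0],q[1],q[2]
    n=np.array([-np.sin(yaw),np.cos(yaw)]);c=np.array([B[:,0].mean(),q[0]])
    return np.hypot((B[:,:2]-c)@n,B[:,2]-q[1])-.03
r=least_squares(res,[.3,.052,0.],loss="soft_l1",f_scale=.003);yaw=r.x[2];t=np.array([np.cos(yaw),np.sin(yaw)])
s=(B[:,:2]-[B[:,0].mean(),r.x[0]])@t
c=np.array([B[:,0].mean(),r.x[0]])+t*np.mean(np.quantile(s,[.005,.995]))
print("pin",c,r.x[1:],np.quantile(s,[.005,.995]).ptp() if hasattr(s,'ptp') else np.diff(np.quantile(s,[.005,.995])), np.abs(r.fun).mean())
# rack
for im in ims:
    P=cloud(im);m=(P[...,2]>.034)&(P[...,2]<.05)&(np.abs(P[...,0]-.6)<.22)&(np.abs(P[...,1]+.2)<.23)
    X=P[m];print("rack",cv2.minAreaRect(X[:,:2].astype(np.float32)),np.median(X[:,2]),len(X))
# others
for nm,box in dict(mug=(.5,.75,.42,.65),bowl=(.25,.45,.48,.7),soap=(.4,.65,-.7,-.45),yellow=(.2,.42,.2,.45),small=(.75,.95,.1,.35)).items():
    X=np.vstack([ (lambda P:P[(P[...,2]>.012)&(P[...,0]>box[0])&(P[...,0]<box[1])&(P[...,1]>box[2])&(P[...,1]<box[3])])(cloud(im)) for im in ims])
    print(nm,X.min(0).round(3),X.max(0).round(3))
E
```

```text
scene 3225 [ 0.6046  0.2466 -0.016 ] 0.0049212031552272936 z med 0.0234
   ext [-0.2088  0.1944] [-0.1411  0.1313] handle y [-0.1203  0.0033  0.0314] 0.0272 left/right [-0.1412  0.1321]
side 2731 [ 0.5945  0.2478 -0.0382] 0.0037763922066415736 z med 0.0225
   ext [-0.2104  0.1981] [-0.1413  0.1314] handle y [-0.0274  0.0068  0.0239] 0.0259 left/right [-0.1412  0.1314]
both 5956 [ 0.5987  0.2475 -0.0227] 0.0045709598789812084 z med 0.023
   ext [-0.2131  0.1996] [-0.1417  0.1319] handle y [-0.0583  0.0066  0.0294] 0.0263 left/right [-0.1419  0.132 ]
pin [0.59958066 0.31649214] [ 0.0513986  -0.08440707] [0.15157143] 0.003151314523316001
rack ((0.5819570422172546, -0.2000478208065033), (0.30642738938331604, 0.25507694482803345), 85.76209259033203) 0.03955910039385646 1854
rack ((0.5781298279762268, -0.20211568474769592), (0.3120975196361542, 0.25330302119255066), 85.93913269042969) 0.03883210641090268 1084
mug [0.521 0.503 0.012] [0.639 0.587 0.092]
bowl [0.316 0.501 0.012] [0.441 0.683 0.067]
soap [ 0.469 -0.598  0.012] [ 0.525 -0.538  0.173]
yellow [0.2   0.244 0.012] [0.42  0.415 0.066]
small [0.782 0.144 0.012] [0.882 0.266 0.047]
```

```bash
cat >> h.py <<'E'
def ray(im,u,v,z):
    K=im["mtx"];T=im["cam_to_world"];d=T[:3,:3]@np.array([(u-K[0,2])/K[0,0],-(v-K[1,2])/K[1,1],-1]);o=T[:3,3]
    return o+d*(z-o[2])/d[2]
E
python3 - <<'E'
from h import *
s=load("pics/scene0.npz");d=load("pics/side0.npz")
for u,v,z in [(308.2,224.6,.022),(317.4,261.6,.022),(411.4,258.4,.022),(393,221.6,.022),(340,203,.027),(347.4,202.8,.027),(345.5,222,.027),(355,222,.027)]: print(ray(s,u,v,z).round(4))
a=cv2.resize(d["color"][210:300,165:285],None,fx=6,fy=6,interpolation=cv2.INTER_CUBIC);cv2.imwrite("pics/c1.png",a[:,:,::-1])
E
```

```text
[0.4905 0.121  0.022 ]
[0.6711 0.1041 0.022 ]
[0.6973 0.3691 0.022 ]
[0.5133 0.3871 0.022 ]
[0.3906 0.2513 0.027 ]
[0.3929 0.2758 0.027 ]
[0.5007 0.2364 0.027 ]
[0.505  0.2655 0.027 ]
```

View pics/c1.png

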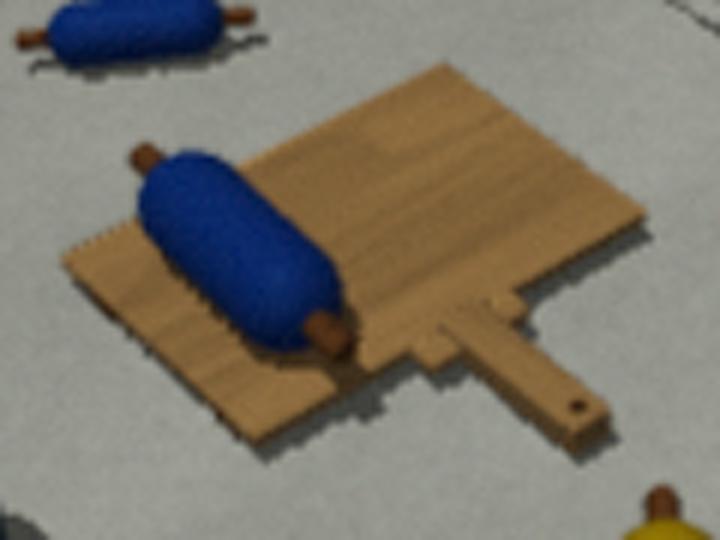

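```bash
python3 - <<'E'
from h import *
d=load("pics/side0.npz");s=load("pics/scene0.npz")
q=[]
for u,v,z in [(208,283.2,.022),(272.3,245.3,.022),(238.8,220.8,.022),(175.9,253.5,.022),(262.3,279,.027),(266.3,276,.027),(239,262.7,.027),(244.5,260.5,.027),(236.5,270.5,.022),(252.3,261,.022)]:
    p=ray(d,u-.5+.5,v,z);q.append(p);print(p.round(4))
A=[np.array([ray(s,308.2,224.6,.022),ray(s,317.4,261.6,.022),ray(s,411.4,258.4,.022),ray(s,393,221.6,.022)])[:,:2],np.array([q[1],q[2],q[3],q[0]])[:,:2]]
M=np.array([[-.095,-.135],[.095,-.135],[.095,.135],[-.095,.135]])
for X in A+[sum(A)/2]:
    Mc=M;c=X.mean(0);H=Mc.T@(X-c);yaw=np.arctan2(H[0,1]-H[1,0],H[0,0]+H[1,1])
    R=np.array([[np.cos(yaw),-np.sin(yaw)],[np.sin(yaw),np.cos(yaw)]])
    print("board",c,yaw,"res",((X-c)@R-M).round(4).tolist(),"grip",c+R@[-.14,0])
E
```

```text
[0.5047 0.383  0.022 ]
[0.4818 0.1183 0.022 ]
[0.6665 0.1012 0.022 ]
[0.6888 0.3662 0.022 ]
[0.3907 0.2605 0.027 ]
[0.3907 0.2426 0.027 ]
[0.4978 0.2586 0.027 ]
[0.4923 0.2393 0.027 ]
[0.4813 0.2854 0.022 ]
[0.476 0.22  0.022]
board [0.59305342 0.24531018] -0.09316211374187067 res [[0.0044, 0.0017], [-0.0042, 0.0017], [-0.0027, -0.0021], [0.0024, -0.0013]] grip [0.45366052 0.25833402]
board [0.58544666 0.24216453] -0.08723024238467413 res [[0.0026, 0.0026], [-0.002, 0.0016], [-0.0029, -0.0025], [0.0023, -0.0018]] grip [0.44597896 0.25436128]
board [0.58925004 0.24373736] -0.09019426285416908 res [[0.0035, 0.0021], [-0.0031, 0.0017], [-0.0028, -0.0023], [0.0024, -0.0015]] grip [0.4498191  0.25634744]
```

```bash
cat >> h.py <<'E'
from scipy.spatial.transform import Rotation as R
def want(p,yaw,roll=0,pitch=0):
    """board-frame target: tool x=-board y, tool y=-board x, tool z=-board z"""
    Rb=R.from_euler("ZYX",[yaw,pitch,roll]).as_matrix()
    return np.array(p),np.stack([-Rb[:,1],-Rb[:,0],-Rb[:,2]],1)
def rel(st,p,Rt):
    R0=R.from_quat(st["ee_rot"]).as_matrix()
    return (R0.T@(np.asarray(p)-st["ee_pos"])).round(4),np.degrees(R.from_matrix(R0.T@Rt).as_rotvec()).round(2)
def brpy(st):
    R0=R.from_quat(st["ee_rot"]).as_matrix(); Rb=np.stack([-R0[:,1],-R0[:,0],-R0[:,2]],1)
    return R.from_matrix(Rb).as_euler("ZYX")
E
python3 - <<'E'
from h import *
st=telemetry.read_state();print(brpy(st))
for p in [(.40,-.25,.23),(.48,0,.22),(.45,.256,.12)]: print(rel(st,*want(p,-.09)))
E
```

```text
[ 2.64803150e-01 -1.41867340e-04  1.73650725e-03]
(array([-0.2535, -0.3206,  0.0008]), array([1.000e-02, 1.000e-01, 2.033e+01]))
(array([-0.4738, -0.4632,  0.0112]), array([1.000e-02, 1.000e-01, 2.033e+01]))
(array([-0.7286, -0.5012,  0.1117]), array([1.000e-02, 1.000e-01, 2.033e+01]))
```

Request:
play_rows(
  travel=[
    [-0.25,-0.32,0],
    [-0.25,-0.32,0],
    [-0.25,-0.32,0],
    [-0.25,-0.32,0],
    [-0.25,-0.32,0],
    [-0.25,-0.32,0],
    [-0.47,-0.46,0.01],
    [-0.47,-0.46,0.01],
    [-0.47,-0.46,0.01],
    [-0.47,-0.46,0.01],
  ],
  dr=[
    [0,0.1,5],
    [0,0.1,10],
    [0,0.1,15],
    [0,0.1,20.3],
    [0,0.1,20.3],
    [0,0.1,20.3],
    [0,0.1,20.3],
    [0,0.1,20.3],
    [0,0.1,20.3],
    [0,0.1,20.3],
  ],
  hand=[1,1,1,1,1,1,1,1,1,1],
)

```text
clock: 1.35
ee_pos: [0.4646, -0.041, 0.2223]
ee_rot: [-0.675, 0.738, -0.0, -0.0]
wrist_force: [1.4, -0.3, 0.8]
width: 0.0853
```

```bash
python3 - <<'E'
from h import *
st=telemetry.read_state();print(st["clock"],st["ee_pos"],st["qpos"],st["qvel"],brpy(st))
print(rel(st,*want((.45,.256,.12),-.09)))
E
```

```text
1.35 [ 0.46455583 -0.04097637  0.22232905] [-1.97836429e-01 -2.35060557e-01  1.85720214e+00 -1.90426931e-04
  1.51944293e+00  1.46261574e+00] [ 1.08675556e+00  2.84451534e-01 -2.07611619e-01 -1.89942699e-04
 -8.28671156e-02  1.08039345e+00] [-8.96460691e-02  1.24359800e-05 -1.89943638e-04]
(array([-0.2945,  0.0411,  0.1023]), array([ 0.  , -0.01,  0.02]))
```

Request:
play_rows(
  travel=[
    [-0.2945,0.041,0.1],
    [-0.2945,0.041,0.1],
    [-0.2945,0.041,0.1],
    [-0.2945,0.041,0.1],
    [-0.2945,0.041,0.1],
    [-0.2945,0.041,0.1],
    [-0.2945,0.041,0.1],
    [-0.2945,0.041,0.1],
  ],
  dr=[
    [0,0,0],
    [0,0,0],
    [0,0,0],
    [0,0,0],
    [0,0,0],
    [0,0,0],
    [0,0,0],
    [0,0,0],
  ],
  hand=[1,1,1,1,1,1,1,1],
)

```text
clock: 2.35
ee_pos: [0.4507, 0.2549, 0.1228]
ee_rot: [-0.674, 0.739, -0.0, 0.0]
wrist_force: [-0.1, -0.3, 0.5]
width: 0.0853
```

```bash
python3 - <<'E'
from h import *
st=telemetry.read_state();print(st["clock"],st["ee_pos"],st["qpos"],st["qvel"].round(3),brpy(st))
im=eyes.get_image("wrist");np.savez("pics/w1.npz",**im);cv2.imwrite("pics/w1.png",im["color"][:,:,::-1]);print(im["mtx"],im["cam_to_world"])
im=eyes.get_image("side");np.savez("pics/side1.npz",**im);cv2.imwrite("pics/side1.png",im["color"][:,:,::-1])
E
```

```text
2.35 [0.45065551 0.25494647 0.1228073 ] [ 4.16165701e-01 -1.29590629e-02  1.83945005e+00 -5.51701780e-04
  1.31452913e+00  2.07800480e+00] [-0.009 -0.005  0.     0.    -0.001  0.002] [-0.09090301 -0.0007597  -0.00018848]
[[325.1922621    0.         277.89953163]
 [  0.         325.1922621  205.02023768]
 [  0.           0.           1.        ]] [[-9.10245987e-02  9.58681907e-01  2.69524624e-01  5.19004096e-01]
 [-9.95848631e-01 -8.75831408e-02 -2.47930949e-02  2.48122386e-01]
 [-1.62878447e-04 -2.70662509e-01  9.62674285e-01  2.67015174e-01]
 [ 0.00000000e+00  0.00000000e+00  0.00000000e+00  1.00000000e+00]]
```

View pics/w1.png

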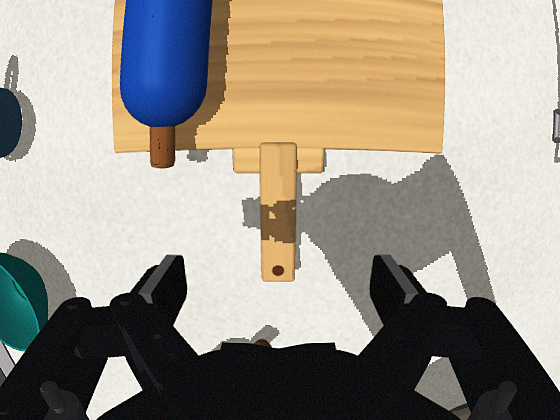

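The wrist view shows the handle from (262–297,143) to (262–295,281), the panel's near corners at (115,152) and (443,152), and the pin's near end at (162,167).

```bash
cat >> h.py <<'E'
def fray(im,u,v,z):
    K=im["mtx"];T=im["cam_to_world"];a=np.array([u-K[0,2],v-K[1,2]]);r=np.hypot(*a);th=r/K[0,0]
    d=np.array([a[0]/r*np.sin(th),-a[1]/r*np.sin(th),-np.cos(th)]);d=T[:3,:3]@d;o=T[:3,3]
    return o+d*(z-o[2])/d[2]
E
python3 - <<'E'
from h import *
w=load("pics/w1.npz")
for n,u,v,z in [("hend",262,280,.027),("hend",295,280,.027),("hroot",261,143,.027),("hroot",297,143,.027),("pL",115,151.5,.022),("pR",442.5,151.5,.022),("tabL",234,172,.022),("tabR",324,172,.022),("pinend",162,165,.052)]:
    print(n,fray(w,u,v,z).round(4))
E
```

```text
hend [0.3881 0.2735 0.027 ]
hend [0.3856 0.246  0.027 ]
hroot [0.5002 0.2624 0.027 ]
hroot [0.4978 0.236  0.027 ]
pL [0.5081 0.3837 0.022 ]
pR [0.4837 0.1152 0.022 ]
tabL [0.4797 0.2856 0.022 ]
tabR [0.4734 0.2168 0.022 ]
pinend [0.495  0.3314 0.052 ]
```

```bash
python3 - <<'E'
from h import *
st=telemetry.read_state()
for z in (.03,.003): print(rel(st,*want((.4513,.2538,z),-.0915)))
E
```

```text
(array([ 0.0011, -0.0005,  0.093 ]), array([-0.06,  0.01, -0.  ]))
(array([ 0.0011, -0.0005,  0.12  ]), array([-0.06,  0.01, -0.  ]))
```

Request:
play_rows(
  travel=[
    [0.001,-0.0005,0.04],
    [0.001,-0.0005,0.075],
    [0.001,-0.0005,0.1],
    [0.001,-0.0005,0.11],
    [0.001,-0.0005,0.115],
    [0.001,-0.0005,0.119],
    [0.001,-0.0005,0.119],
    [0.001,-0.0005,0.119],
  ],
  dr=[
    [0,0,0],
    [0,0,0],
    [0,0,0],
    [0,0,0],
    [0,0,0],
    [0,0,0],
    [0,0,0],
    [0,0,0],
  ],
  hand=[1,1,1,1,1,1,1,1],
)

```text
clock: 3.45
ee_pos: [0.4518, 0.2541, 0.0046]
ee_rot: [-0.674, 0.739, -0.001, 0.001]
wrist_force: [-0.4, 0.1, 0.2]
width: 0.0852
```

```bash
python3 - <<'E'
from h import *
st=telemetry.read_state();print(st["clock"],st["ee_pos"],brpy(st),st["wrist_force"],rel(st,*want((.4513,.2538,.003),-.0915)))
im=eyes.get_image("wrist");np.savez("pics/w2.npz",**im);cv2.imwrite("pics/w2.png",im["color"][:,:,::-1])
E
```

```text
3.45 [0.45184868 0.25414861 0.00463642] [-0.09145185 -0.00204338  0.00072971] [-0.40843938  0.11981064  0.18199535] (array([0.0004, 0.0005, 0.0016]), array([-0.12,  0.04,  0.  ]))
```

View pics/w2.png

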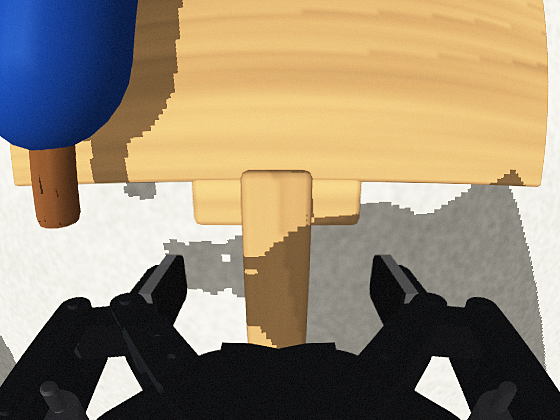

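The handle is centred between the fingers (middle at column 278). I close now.

Request:
play_rows(
  travel=[
    [0,0,0.002],
    [0,0,0.002],
    [0,0,0.002],
    [0,0,0.002],
    [0,0,0.002],
    [0,0,0.002],
    [0,0,0.002],
    [0,0,0.002],
    [0,0,0.002],
    [0,0,0.002],
  ],
  dr=[
    [-0.1,0,0],
    [-0.1,0,0],
    [-0.1,0,0],
    [-0.1,0,0],
    [-0.1,0,0],
    [-0.1,0,0],
    [-0.1,0,0],
    [-0.1,0,0],
    [-0.1,0,0],
    [-0.1,0,0],
  ],
  hand=[0.3,0,-0.3,-0.5,-0.7,-1,-1,-1,-1,-1],
)

```text
clock: 4.75
ee_pos: [0.4518, 0.2542, 0.0027]
ee_rot: [-0.674, 0.739, 0.0, 0.0]
wrist_force: [-3.4, -0.7, 5.1]
width: 0.0266
```

```bash
python3 - <<'E'
from h import *
st=telemetry.read_state();print(st["clock"],st["ee_pos"],brpy(st),st["wrist_force"],st["ft_torque"],st["width"])
im=eyes.get_image("wrist");np.savez("pics/w3.npz",**im);cv2.imwrite("pics/w3.png",im["color"][:,:,::-1])
E
```

```text
4.75 [0.45182881 0.25421659 0.0027429 ] [-0.09138341 -0.00026896  0.00080513] [-3.38547923 -0.70456931  5.05980581] [-0.02725753  0.37746967  0.09380664] 0.02662137523976645
```

View pics/w3.png

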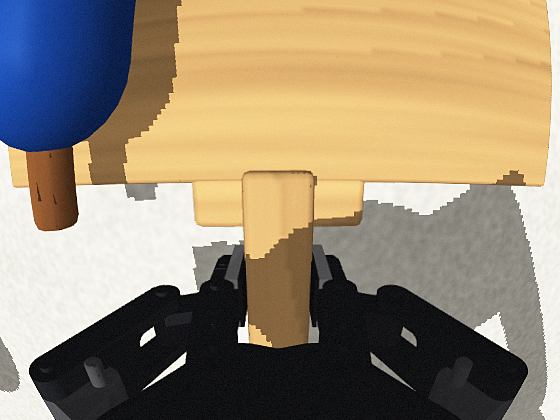

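Request:
play_rows(
  travel=[
    [0,0,-0.002],
    [0,0,-0.005],
    [0,0,-0.01],
    [0,0,-0.017],
    [0,0,-0.025],
    [0,0,-0.032],
    [0,0,-0.037],
    [0,0,-0.04],
    [0,0,-0.04],
    [0,0,-0.04],
  ],
  dr=[
    [0,0,0],
    [0,0,0],
    [0,0,0],
    [0,0,0],
    [0,0,0],
    [0,0,0],
    [0,0,0],
    [0,0,0],
    [0,0,0],
    [0,0,0],
  ],
  hand=[-1,-1,-1,-1,-1,-1,-1,-1,-1,-1],
)

```text
clock: 6.05
ee_pos: [0.4516, 0.2541, 0.0424]
ee_rot: [-0.674, 0.739, 0.0, 0.0]
wrist_force: [-0.3, 0.5, -4.8]
width: 0.0271
```

```bash
cat > look.py <<'E'
from h import *
import sys
n=sys.argv[1]
st=telemetry.read_state();print(st["clock"],st["ee_pos"].round(4),brpy(st).round(4),st["wrist_force"].round(2),st["ft_torque"].round(3),st["width"].round(4))
for c in sys.argv[2:]:
    im=eyes.get_image(c);np.savez(f"pics/{c}{n}.npz",**im);cv2.imwrite(f"pics/{c}{n}.png",im["color"][:,:,::-1])
E
python3 look.py 4 wrist side scene
```

```text
Traceback (most recent call last):
  File "look.py", line 4, in <module>
    st=telemetry.read_state();print(st["clock"],st["ee_pos"].round(4),brpy(st).round(4),st["wrist_force"].round(2),st["ft_torque"].round(3),st["width"].round(4))
                                                                                                                                            ^^^^^^^^^^^^^^^^^
AttributeError: 'float' object has no attribute 'round'
```

```bash
sed -i 's/st\["width"\].round(4)/round(st["width"],4)/' look.py; python3 look.py 4 wrist side scene
```

```text
6.05 [0.4516 0.2541 0.0424] [-0.0913  0.0002  0.0005] [-0.26  0.47 -4.77] [-0.095  0.564 -0.037] 0.0271
```

View pics/wrist4.png

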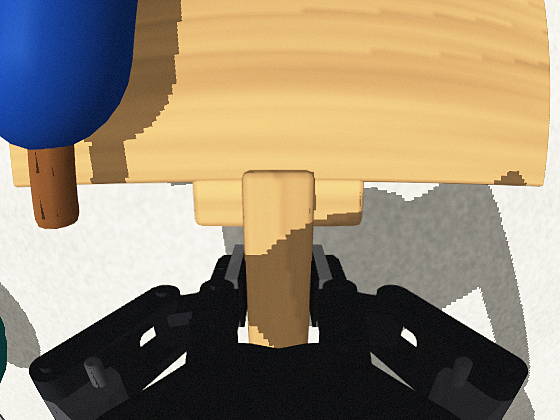

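View pics/side4.png

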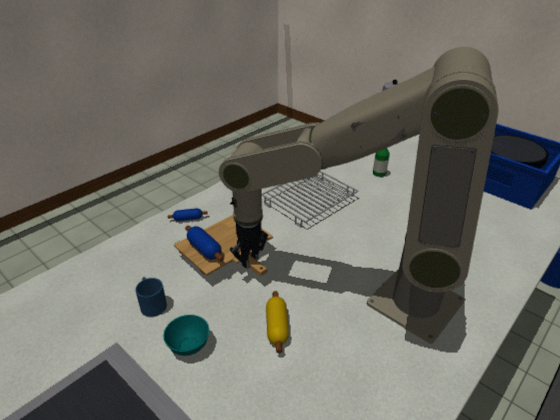

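```bash
cat >> h.py <<'E'
def fcloud_cam(im):
    z=im["range_z"];K=im["mtx"];v,u=np.mgrid[0:z.shape[0],0:z.shape[1]]
    a=u-K[0,2];b=v-K[1,2];r=np.hypot(a,b)+1e-9;th=r/K[0,0];t=np.tan(th)*z
    P=np.stack([a/r*t,-b/r*t,-z],-1);P[z<=0]=np.nan;return P
def wpanel(im):
    """returns board-panel normal (world) roll,pitch, and pin lateral offset from handle in mm"""
    P=fcloud_cam(im);T=im["cam_to_world"];W=P@T[:3,:3].T+T[:3,3]
    h=cv2.cvtColor(im["color"],cv2.COLOR_RGB2HSV)
    m=(h[...,0]>=9)&(h[...,0]<=23)&(h[...,1]>60)&np.isfinite(W[...,2]);m[178:]=False
    X=W[m];med=np.median(X[:,2]);X=X[np.abs(X[:,2]-med)<.02]
    for _ in range(3):
        c=X.mean(0);A=np.c_[X[:,:2]-c[:2],np.ones(len(X))];s=np.linalg.lstsq(A,X[:,2],rcond=None)[0];e=X[:,2]-A@s;X=X[np.abs(e)<max(.001,2*e.std())]
    return s,c,e.std(),len(X)
E
python3 - <<'E'
from h import *
for f in ("w2","w3","wrist4"):
    s,c,e,n=wpanel(load(f"pics/{f}.npz"));y=-.0913
    print(f,"slope along board x,y",(s[0]*np.cos(y)+s[1]*np.sin(y)).round(4),(-s[0]*np.sin(y)+s[1]*np.cos(y)).round(4),s[2].round(4),c.round(3),e,n)
E
```

```text
w2 slope along board x,y 0.0002 0.0004 0.0235 [0.531 0.224 0.024] 0.0005611905383110606 69595
w3 slope along board x,y 0.0012 0.0003 0.0235 [0.531 0.224 0.024] 0.000554475099728071 70201
wrist4 slope along board x,y -0.0119 -0.001 0.0622 [0.53  0.224 0.062] 0.0005550562753836001 69823
```

Request:
play_rows(
  travel=[
    [0,0,-0.001],
    [0,0,-0.004],
    [0,0,-0.009],
    [0,0,-0.016],
    [0,0,-0.024],
    [0,0,-0.032],
    [0,0,-0.04],
    [0,0,-0.048],
    [0,0,-0.056],
    [0,0,-0.064],
  ],
  dr=[
    [0,0,0],
    [0,0,0],
    [0,0,0],
    [0,0,0],
    [0,0,0],
    [0,0,0],
    [0,0,0],
    [0,0,0],
    [0,0,0],
    [0,0,0],
  ],
  hand=[-1,-1,-1,-1,-1,-1,-1,-1,-1,-1],
)

```text
clock: 7.45
ee_pos: [0.4516, 0.254, 0.107]
ee_rot: [-0.674, 0.739, 0.0, 0.0]
wrist_force: [0.5, -0.3, -4.2]
width: 0.0269
```

```bash
cat >> h.py <<'E'
def pinw(im,st=None):
    """pin y, yaw(rel board) in board frame, using tool pose st; also panel slopes"""
    st=st or telemetry.read_state()
    P=fcloud_cam(im);T=im["cam_to_world"];W=P@T[:3,:3].T+T[:3,3]
    R0=R.from_quat(st["ee_rot"]).as_matrix();Rb=np.stack([-R0[:,1],-R0[:,0],-R0[:,2]],1)
    L=(W-st["ee_pos"])@Rb; L[...,0]-=.14
    h=cv2.cvtColor(im["color"],cv2.COLOR_RGB2HSV)
    m=(h[...,0]>=105)&(h[...,0]<=120)&(h[...,1]>170)&np.isfinite(L[...,0])&(np.abs(L[...,0])<.07)&(L[...,2]>.02)&(L[...,2]<.12)&(np.abs(L[...,1])<.17)
    B=L[m]
    from scipy.optimize import least_squares
    y0=np.median(B[:,1]);
    f=lambda q:np.hypot((B[:,1]-q[0]-q[1]*B[:,0]),B[:,2]-q[2]-q[3]*B[:,0])-.03
    r=least_squares(f,[y0,0,np.quantile(B[:,2],.9)-.03,0],loss="soft_l1",f_scale=.002)
    return r.x, np.abs(r.fun).mean(), len(B)
E
cat > lk.py <<'E'
from h import *
import sys
st=telemetry.read_state();rp=brpy(st)
im=eyes.get_image("wrist");np.savez(f"pics/wr{sys.argv[1]}.npz",**im);cv2.imwrite(f"pics/wr{sys.argv[1]}.png",im["color"][:,:,::-1])
s,c,e,n=wpanel(im);y=rp[0];x,er,nb=pinw(im,st)
print("t",round(st["clock"],3),"p",st["ee_pos"].round(4),"ypr",rp.round(4),"slopex %.4f slopey %.4f"%((s[0]*np.cos(y)+s[1]*np.sin(y)),(-s[0]*np.sin(y)+s[1]*np.cos(y))),"PIN y %.4f yaw %.3f z %.4f"%tuple(x[:3]),er.round(4),nb,"F",st["wrist_force"].round(1))
E
python3 lk.py 5; python3 - <<'E'
from h import *
im=load("pics/wrist4.npz"); st=dict(ee_pos=np.array([.4516,.2541,.0424]),ee_rot=R.from_matrix(want([0,0,0],-.0913,.0005,.0002)[1]).as_quat());print(pinw(im,st))
E
```

```text
t 7.45 p [0.4516 0.254  0.107 ] ypr [-0.0914  0.0002  0.0005] slopex -0.0119 slopey -0.0011 PIN y 0.0702 yaw -0.158 z 0.0565 0.0012 16127 F [ 0.5 -0.3 -4.2]
(array([ 0.07003475, -0.16014324,  0.05655794,  0.16213513]), np.float64(0.0012156281772553459), 16157)
```

Request:
play_rows(
  travel=[
    [0.0008,-0.0001,0],
    [0.0031,-0.0002,0],
    [0.0069,-0.0005,0],
    [0.0123,-0.0008,0],
    [0.0192,-0.0013,0],
    [0.0277,-0.0018,0],
    [0.0376,-0.0025,0],
    [0.0492,-0.0033,0],
    [0.0622,-0.0041,0],
    [0.0768,-0.0051,0],
  ],
  dr=[
    [0,0,0],
    [0,0,0],
    [0,0,0],
    [0,0,0],
    [0,0,0],
    [0,0,0],
    [0,0,0],
    [0,0,0],
    [0,0,0],
    [0,0,0],
  ],
  hand=[-1,-1,-1,-1,-1,-1,-1,-1,-1,-1],
)

```text
clock: 8.75
ee_pos: [0.4503, 0.1764, 0.1081]
ee_rot: [-0.674, 0.739, -0.0, 0.001]
wrist_force: [0.7, 0.2, -4.1]
width: 0.0269
```

```bash
python3 - <<'E'
from h import *
st=telemetry.read_state();print(st["clock"],st["ee_pos"],brpy(st),st["qvel"].round(3),st["wrist_force"])
y=-.0914;tx=np.array([np.sin(y),-np.cos(y)]);print((st["ee_pos"][:2]-[.4516,.254])@tx)
E
```

```text
8.75 [0.45029908 0.17639504 0.10812241] [-0.09135031 -0.00129224  0.00127161] [-0.233 -0.134  0.125 -0.002  0.008 -0.231] [ 0.73672853  0.20199118 -4.07342398]
0.07739977231313355
```

Request:
play_rows(
  travel=[
    [0.0155,-0.001,0],
    [0.0332,-0.0022,0],
    [0.0524,-0.0035,0],
    [0.0732,-0.0049,0],
    [0.0954,-0.0063,0],
    [0.1192,-0.0079,0],
    [0.1446,-0.0096,0],
    [0.17,-0.0113,0],
    [0.1938,-0.0129,0],
    [0.216,-0.0143,0],
  ],
  dr=[
    [0,0,0],
    [0,0,0],
    [0,0,0],
    [0,0,0],
    [0,0,0],
    [0,0,0],
    [0,0,0],
    [0,0,0],
    [0,0,0],
    [0,0,0],
  ],
  hand=[-1,-1,-1,-1,-1,-1,-1,-1,-1,-1],
)

```text
clock: 10.0
ee_pos: [0.4445, -0.0417, 0.1079]
ee_rot: [-0.674, 0.739, -0.0, 0.001]
wrist_force: [-0.1, -0.1, -4.1]
width: 0.027
```

```bash
python3 - <<'E'
from h import *
st=telemetry.read_state();print(st["clock"],st["ee_pos"],brpy(st),st["qvel"].round(3),st["wrist_force"])
y=-.0914;tx=np.array([np.sin(y),-np.cos(y)]);print((st["ee_pos"][:2]-[.4516,.254])@tx, rel(st,*want((.4404,-.1908,.107),-.073)))
E
```

```text
10.0 [ 0.44450815 -0.04167963  0.1079446 ] [-0.09176711 -0.00156112  0.00086396] [-0.394  0.021 -0.017  0.001 -0.005 -0.393] [-0.14482374 -0.06044129 -4.05843271]
0.29509273005265235 (array([ 0.1489, -0.0096,  0.0008]), array([-0.09,  0.05, -1.08]))
```

Request:
play_rows(
  travel=[
    [0.0191,-0.0012,0],
    [0.0383,-0.0025,0],
    [0.056,-0.0036,0],
    [0.0721,-0.0047,0],
    [0.0867,-0.0056,0],
    [0.0997,-0.0064,0],
    [0.1113,-0.0072,0],
    [0.1212,-0.0078,0],
    [0.1297,-0.0084,0],
    [0.1366,-0.0088,0],
  ],
  dr=[
    [0,0,0],
    [0,0,-0.1],
    [0,0,-0.2],
    [0,0,-0.35],
    [0,0,-0.5],
    [0,0,-0.65],
    [0,0,-0.8],
    [0,0,-0.9],
    [0,0,-1.0],
    [0,0,-1.05],
  ],
  hand=[-1,-1,-1,-1,-1,-1,-1,-1,-1,-1],
)

```text
clock: 11.25
ee_pos: [0.4408, -0.1789, 0.1078]
ee_rot: [-0.681, 0.733, -0.0, 0.001]
wrist_force: [-0.8, 0.7, -4.6]
width: 0.0267
```

```bash
python3 - <<'E'
from h import *
st=telemetry.read_state();print(st["clock"],st["ee_pos"],brpy(st),st["qvel"].round(3),st["wrist_force"])
print(rel(st,*want((.4404,-.1908,.107),-.073)))
E
```

```text
11.25 [ 0.44075004 -0.17892934  0.10781165] [-0.07331137 -0.00152772  0.00089368] [-0.102  0.054 -0.048  0.002 -0.003 -0.109] [-0.83471029  0.7497962  -4.63894567]
(array([ 0.0119, -0.0005,  0.0008]), array([-0.09,  0.05, -0.02]))
```

Request:
play_rows(
  travel=[
    [0.0047,-0.0002,0],
    [0.0082,-0.0004,0],
    [0.0104,-0.0005,0],
    [0.0116,-0.0005,0],
    [0.0119,-0.0005,0],
    [0.0119,-0.0005,0],
    [0.0119,-0.0005,0],
  ],
  dr=[
    [0.1,0,0],
    [0.2,0,0],
    [0.3,0,0],
    [0.4,0,0],
    [0.5,0,0],
    [0.6,0,0],
    [0.6,0,0],
  ],
  hand=[-1,-1,-1,-1,-1,-1,-1],
)

```text
clock: 12.12
ee_pos: [0.4403, -0.1907, 0.1078]
ee_rot: [-0.681, 0.733, -0.004, 0.004]
wrist_force: [0.7, 0.7, -4.1]
width: 0.0272
```

```bash
cat >> h.py <<'E'
def pinw(im,st=None):
    st=st or telemetry.read_state()
    P=fcloud_cam(im);T=im["cam_to_world"];W=P@T[:3,:3].T+T[:3,3]
    R0=R.from_quat(st["ee_rot"]).as_matrix();Rb=np.stack([-R0[:,1],-R0[:,0],-R0[:,2]],1)
    L=(W-st["ee_pos"])@Rb; L[...,0]-=.14
    h=cv2.cvtColor(im["color"],cv2.COLOR_RGB2HSV)
    s,c,_,_=wpanel(im); zp=W[...,2]-(s[2]+(W[...,:2]-c[:2])@s[:2])
    m=(h[...,0]>=105)&(h[...,0]<=120)&(h[...,1]>170)&np.isfinite(zp)&(np.abs(L[...,0])<.045)&(zp>.02)&(zp<.08)&(np.abs(L[...,1])<.17)
    Y=L[m][:,1];X=L[m][:,0];Z=zp[m]
    from scipy.optimize import least_squares
    f=lambda q:np.hypot(Y-q[0]-q[1]*X,Z-q[2])-.03
    r=least_squares(f,[np.median(Y),0,.03],loss="soft_l1",f_scale=.002)
    return r.x, np.abs(r.fun).mean(), len(Y)
E
python3 lk.py 6; python3 look.py 6 side scene
```

```text
t 12.125 p [ 0.4403 -0.1907  0.1078] ypr [-0.0733 -0.012   0.001 ] slopex 0.0004 slopey -0.0008 PIN y 0.0770 yaw -0.034 z 0.0298 0.0006 4885 F [ 0.7  0.7 -4.1]
12.175 [ 0.4404 -0.1907  0.1078] [-0.0732 -0.012   0.0009] [-0.64  0.08 -4.83] [-0.142  0.575 -0.034] 0.027
```

View pics/wr6.png

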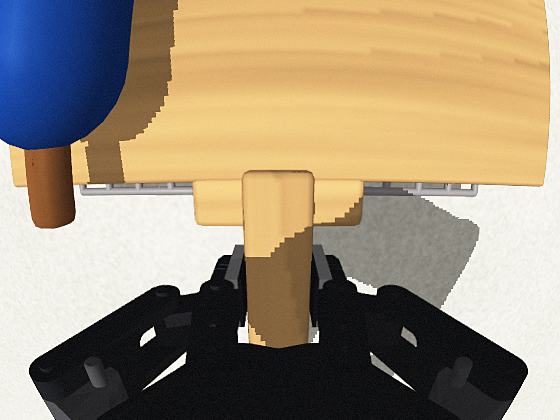

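View pics/scene6.png

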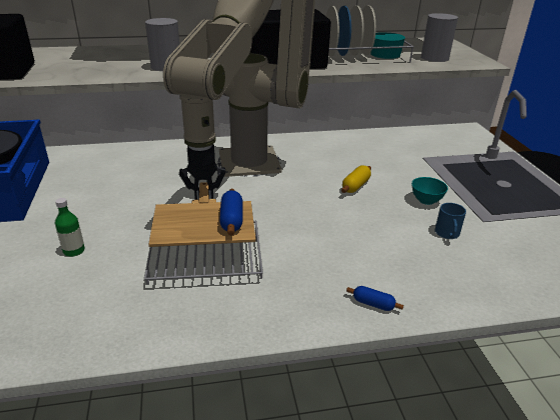

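View pics/side6.png

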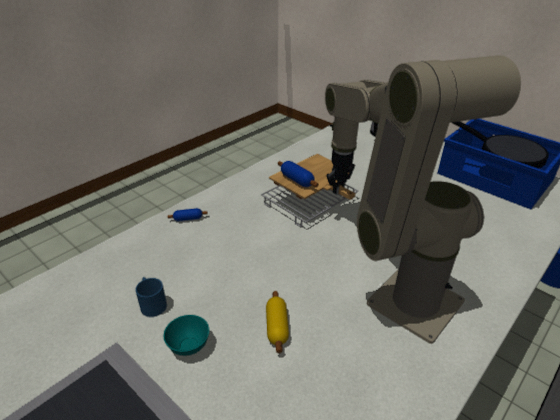

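```bash
python3 - <<'E'
from h import *
w=load("pics/wr6.npz")
a=cv2.resize(w["color"][172:205,60:200],None,fx=5,fy=5);b=cv2.resize(w["color"][172:205,360:500],None,fx=5,fy=5);cv2.imwrite("pics/c6.png",np.vstack([a,b])[:,:,::-1])
E
```

```text
(no output)
```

View pics/c6.png

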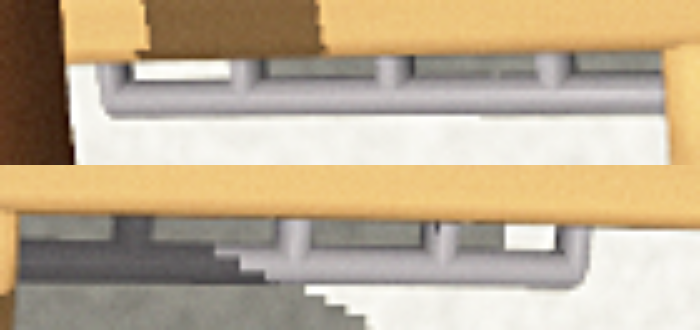

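```bash
python3 - <<'E'
from h import *
w=load("pics/wr6.npz");a=fray(w,80.6,195,.037);b=fray(w,477.6,196,.037);print(a,b,np.linalg.norm(a-b),(m:=(a+b)/2)); d=a-b; y=np.arctan2(-d[0],d[1]);print("yaw",y, "centre",m[:2]+.12*np.array([np.cos(y),np.sin(y)]))
# top wires depth
P=fcloud_cam(w);T=w["cam_to_world"];W=P@T[:3,:3].T+T[:3,3];print(np.nanmedian(W[190:195,90:190,2]),np.nanmedian(W[191,90:190,0]))
# refined scene rack: points
for n in("scene","side"):
    im=load(f"pics/{n}0.npz");P=cloud(im);m=(P[...,2]>.033)&(P[...,2]<.05)&(np.abs(P[...,0]-.58)<.2)&(np.abs(P[...,1]+.2)<.2);X=P[m][:,:2]
    c,s=np.cos(-.073),np.sin(-.073);l=(X-[.58,-.2])@np.array([[c,-s],[s,c]]);print(n,np.quantile(l,[.01,.99],axis=0))
E
```

```text
[ 0.46859777 -0.03905504  0.037     ] [ 0.44519013 -0.34809132  0.037     ] 0.30992150565108467 [ 0.45689395 -0.19357318  0.037     ]
yaw -0.07559964071848675 centre [ 0.57655119 -0.20263649]
0.04122444439269035 0.46793535082694593
scene [[-0.12136795 -0.15109592]
 [ 0.12564672  0.15210051]]
side [[-0.1250455  -0.15433263]
 [ 0.12102982  0.15197515]]
```

Request:
play_rows(
  travel=[
    [0,0,0],
    [0,0,0],
    [0,0,0],
    [0,0,0],
  ],
  dr=[
    [0,-0.8,0],
    [0,-1.65,0],
    [0,-1.65,0],
    [0,-1.65,0],
  ],
  hand=[-1,-1,-1,-1],
)

```text
clock: 12.78
ee_pos: [0.4404, -0.1909, 0.1078]
ee_rot: [-0.681, 0.733, 0.006, 0.015]
wrist_force: [-0.1, -0.4, -4.2]
width: 0.0268
```

```bash
python3 lk.py 7
```

```text
t 12.775 p [ 0.4404 -0.1909  0.1078] ypr [-0.0737 -0.012   0.0297] slopex 0.0003 slopey 0.0280 PIN y 0.0708 yaw -0.036 z 0.0299 0.0006 4887 F [-0.1 -0.4 -4.2]
```

Request:
play_rows(
  travel=[
    [0,0,0],
    [0,0,0],
  ],
  dr=[
    [0,1.0,0],
    [0,1.0,0],
  ],
  hand=[-1,-1],
)

```text
clock: 13.08
ee_pos: [0.4404, -0.1905, 0.1078]
ee_rot: [-0.681, 0.732, -0.0, 0.008]
wrist_force: [-0.6, 1.0, -4.6]
width: 0.027
```

```bash
python3 lk.py 8
```

```text
t 13.075 p [ 0.4404 -0.1905  0.1078] ypr [-0.0729 -0.0119  0.0117] slopex 0.0003 slopey 0.0103 PIN y 0.0571 yaw -0.036 z 0.0299 0.0005 4420 F [-0.6  1.  -4.6]
```

Request:
play_rows(
  travel=[
    [0,0,0],
    [0,0,0],
  ],
  dr=[
    [0,0.15,0],
    [0,0.15,0],
  ],
  hand=[-1,-1],
)

```text
clock: 13.38
ee_pos: [0.4404, -0.1905, 0.1078]
ee_rot: [-0.681, 0.732, -0.001, 0.008]
wrist_force: [0.7, 0.3, -4.2]
width: 0.0269
```

```bash
python3 lk.py 9
```

```text
t 13.375 p [ 0.4404 -0.1905  0.1078] ypr [-0.0727 -0.012   0.0094] slopex 0.0004 slopey 0.0080 PIN y 0.0470 yaw -0.037 z 0.0299 0.0004 3359 F [ 0.7  0.3 -4.2]
```

Request:
play_rows(
  travel=[
    [0,0,0],
    [0,0,0],
  ],
  dr=[
    [0,-0.75,0],
    [0,-0.75,0],
  ],
  hand=[-1,-1],
)

```text
clock: 13.68
ee_pos: [0.4404, -0.1907, 0.1078]
ee_rot: [-0.681, 0.732, 0.003, 0.013]
wrist_force: [-0.0, -0.1, -3.7]
width: 0.0271
```

```bash
python3 lk.py 10
```

```text
t 13.675 p [ 0.4404 -0.1907  0.1078] ypr [-0.0731 -0.0121  0.0229] slopex 0.0006 slopey 0.0217 PIN y 0.0404 yaw -0.034 z 0.0298 0.0004 2586 F [-0.  -0.1 -3.7]
```

Request:
play_rows(
  travel=[
    [0,0,0],
    [0,0,0],
  ],
  dr=[
    [0,0.1,0],
    [0,0.2,0],
  ],
  hand=[-1,-1],
)

```text
clock: 13.98
ee_pos: [0.4403, -0.1907, 0.1078]
ee_rot: [-0.681, 0.732, 0.002, 0.011]
wrist_force: [0.5, -0.2, -5.0]
width: 0.0269
```

```bash
python3 lk.py 11
```

```text
t 13.975 p [ 0.4403 -0.1907  0.1078] ypr [-0.0733 -0.0119  0.0191] slopex 0.0001 slopey 0.0180 PIN y 0.0286 yaw -0.052 z 0.0298 0.0004 1487 F [ 0.5 -0.2 -5. ]
```

View pics/wr11.png

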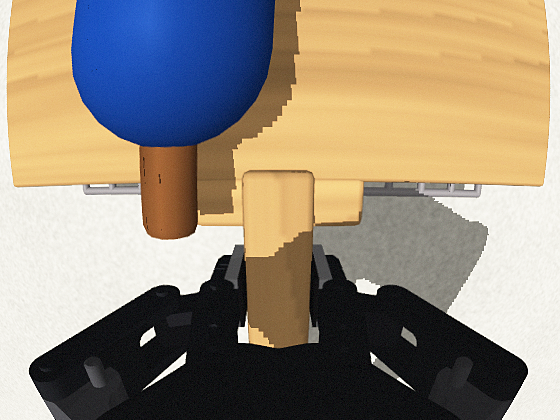

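```bash
sed -i 's/f=lambda q:np.hypot(Y-q\[0\]-q\[1\]\*X,Z-q\[2\])-.03/q1=-.035; f=lambda q:np.hypot(Y-q[0]-q1*X,Z-.03)-.03/; s/zp>.02)&(zp<.08)/zp>.01)\&(zp<.08)/; s/>170)&np.isfinite(zp)/>130)\&np.isfinite(zp)/' h.py; python3 - <<'E'
from h import *
for k,(yaw,p,r) in {6:(-.0733,-.012,.001),7:(-.0737,-.012,.0297),8:(-.0729,-.0119,.0117),9:(-.0727,-.012,.0094),10:(-.0731,-.0121,.0229),11:(-.0733,-.0119,.0191)}.items():
    im=load(f"pics/wr{k}.npz");pos=np.array([.4404,[-.1907,-.1909,-.1905,-.1905,-.1907,-.1907][k-6],.1078])
    st=dict(ee_pos=pos,ee_rot=R.from_matrix(want(pos,yaw,r,p)[1]).as_quat());x,e,n=pinw(im,st);print(k,x.round(4),e,n)
E
```

```text
6 [0.077 0.    0.03 ] 0.0006247444915811983 4873
7 [0.0709 0.     0.03  ] 0.0006034804395462933 4874
8 [0.0572 0.     0.03  ] 0.0005085612610041591 4399
9 [0.0472 0.     0.03  ] 0.0004583056903353461 3374
10 [0.0403 0.     0.03  ] 0.0004441990661390544 2601
11 [0.0293 0.     0.03  ] 0.00035836296901420984 1445
```

Request:
play_rows(
  travel=[
    [0,0,0],
    [0,0,0],
  ],
  dr=[
    [0,0.2,0],
    [0,0.2,0],
  ],
  hand=[-1,-1],
)

```text
clock: 14.28
ee_pos: [0.4404, -0.1906, 0.1078]
ee_rot: [-0.681, 0.732, 0.001, 0.01]
wrist_force: [0.5, 0.2, -4.2]
width: 0.0269
```

```bash
sed -i 's/(np.abs(L\[...,0\])<.045)/(np.abs(L[...,0])<.05)/' h.py; python3 lk.py 12
```

```text
t 14.275 p [ 0.4404 -0.1906  0.1078] ypr [-0.073  -0.012   0.0154] slopex 0.0006 slopey 0.0146 PIN y 0.0165 yaw 0.000 z 0.0300 0.0004 4670 F [ 0.5  0.2 -4.2]
```

Request:
play_rows(
  travel=[
    [0,0,0],
    [0,0,0],
    [0,0,0],
    [0,0,0],
  ],
  dr=[
    [0,0.85,0],
    [0,0.85,0],
    [0,0.85,0],
    [0,0.85,0],
  ],
  hand=[-1,-1,-1,-1],
)

```text
clock: 14.82
ee_pos: [0.4404, -0.1906, 0.1078]
ee_rot: [-0.681, 0.732, -0.004, 0.004]
wrist_force: [0.2, -0.8, -4.4]
width: 0.0266
```

```bash
python3 lk.py 13
```

```text
t 14.825 p [ 0.4404 -0.1906  0.1078] ypr [-0.073  -0.0121  0.0007] slopex 0.0007 slopey 0.0001 PIN y 0.0029 yaw 0.000 z 0.0300 0.0004 4158 F [ 0.2 -0.8 -4.4]
```

Request:
play_rows(
  travel=[
    [0,0,0],
    [0,0,0],
    [0,0,0],
    [0,0,0],
  ],
  dr=[
    [0,0,0],
    [0,0,0],
    [0,0,0],
    [0,0,0],
  ],
  hand=[-1,-1,-1,-1],
)

```text
clock: 15.38
ee_pos: [0.4404, -0.1906, 0.1078]
ee_rot: [-0.681, 0.732, -0.004, 0.004]
wrist_force: [-0.5, -0.5, -4.5]
width: 0.0269
```

```bash
python3 lk.py 14; python3 look.py 14 scene side
```

```text
t 15.375 p [ 0.4404 -0.1906  0.1078] ypr [-0.073  -0.012   0.0008] slopex 0.0005 slopey 0.0002 PIN y 0.0029 yaw 0.000 z 0.0300 0.0004 4171 F [-0.5 -0.5 -4.5]
15.425 [ 0.4404 -0.1906  0.1078] [-0.0731 -0.0119  0.0007] [ 0.89 -0.24 -3.79] [ 0.049  0.578 -0.007] 0.0271
```

View pics/wr14.png

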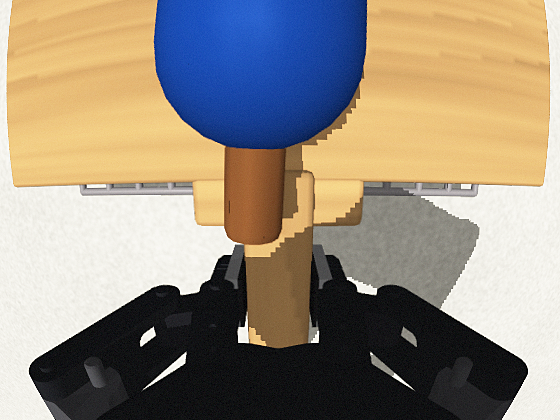

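View pics/scene14.png

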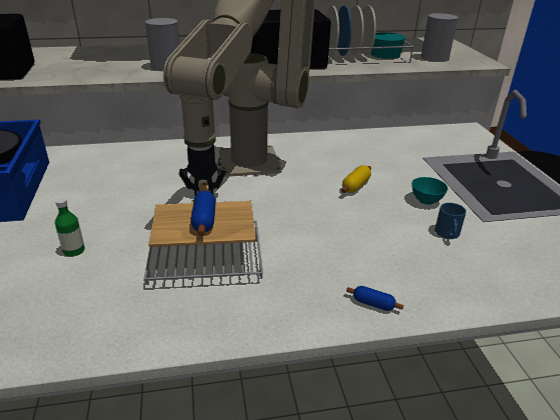

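```bash
cat > chk.py <<'E'
from h import *
import sys
from scipy.optimize import least_squares
k=sys.argv[1]
for n in("scene","side"):
    im=load(f"pics/{n}{k}.npz");zt=float(sys.argv[2])
    B=blue([im],zt+.02,zt+.08,(.42,.75,-.4,0))[0]
    yaw=-.073;c,s=np.cos(yaw),np.sin(yaw);o=np.array([.5795,-.2009]);l=(B[:,:2]-o)@np.array([[c,-s],[s,c]])
    f=lambda q:np.hypot(l[:,1]-q[0]-q[1]*l[:,0],B[:,2]-q[2])-.03
    r=least_squares(f,[0,0,zt+.03],loss="soft_l1",f_scale=.003)
    W=wood([im],zt-.012,zt+.012,(.4,.8,-.4,0.0))[0];lw=(W[:,:2]-o)@np.array([[c,-s],[s,c]]);lw=lw[lw[:,0]>-.07]
    print(n,"pin y,yaw,z",r.x.round(4),"x ext",np.quantile(l[:,0],[.01,.99]).round(3),"board ext",np.quantile(lw,[.005,.995],axis=0).round(4).tolist())
E
python3 chk.py 14 .127
```

```text
scene pin y,yaw,z [ 0.0049 -0.0633  0.1561] x ext [-0.056  0.074] board ext [[-0.0687, -0.1299], [0.097, 0.1356]]
side pin y,yaw,z [ 0.0007 -0.016   0.1565] x ext [-0.079  0.057] board ext [[-0.0692, -0.1352], [0.0928, 0.1369]]
```

Request:
play_rows(
  travel=[
    [0,0,0],
    [0,0,0],
    [0,0,0],
    [0,0,0],
    [0,0,0],
    [0,0,0],
    [0,0,0],
    [0,0,0],
    [0,0,0],
    [0,0,0],
  ],
  dr=[
    [0,0,0],
    [0,0,0],
    [0,0,0],
    [0,0,0],
    [0,0,0],
    [0,0,0],
    [0,0,0],
    [0,0,0],
    [0,0,0],
    [0,0,0],
  ],
  hand=[-1,-1,-1,-1,-1,-1,-1,-1,-1,-1],
)

```text
clock: 16.77
ee_pos: [0.4404, -0.1906, 0.1078]
ee_rot: [-0.681, 0.732, -0.004, 0.004]
wrist_force: [0.2, 0.1, -4.4]
width: 0.0267
```

Request:
play_rows(
  travel=[
    [0,0,0],
    [0,0,0],
    [0,0,0],
    [0,0,0],
    [0,0,0],
    [0,0,0],
    [0,0,0],
    [0,0,0],
    [0,0,0],
    [0,0,0],
  ],
  dr=[
    [0,0,0],
    [0,0,0],
    [0,0,0],
    [0,0,0],
    [0,0,0],
    [0,0,0],
    [0,0,0],
    [0,0,0],
    [0,0,0],
    [0,0,0],
  ],
  hand=[-1,-1,-1,-1,-1,-1,-1,-1,-1,-1],
)

```text
clock: 18.02
ee_pos: [0.4404, -0.1906, 0.1078]
ee_rot: [-0.681, 0.732, -0.004, 0.004]
wrist_force: [-0.5, -0.4, -4.2]
width: 0.0268
```

```bash
python3 lk.py 15
```

```text
t 18.025 p [ 0.4404 -0.1906  0.1078] ypr [-0.0731 -0.0119  0.0008] slopex 0.0004 slopey 0.0000 PIN y 0.0029 yaw 0.000 z 0.0300 0.0004 4176 F [-0.5 -0.4 -4.2]
```

```bash
python3 - <<'E'
from h import *
st=telemetry.read_state();im=load("pics/wr15.npz");s,c,e,n=wpanel(im);print("panel z at",c,s[2], "-> underside",s[2]-.022-.0015)
for z in (.0478,.0428): print(rel(st,*want((.4407,-.1911,z),-.074,.0008,-.012)))
E
```

```text
panel z at [ 0.52171382 -0.20007831  0.12851056] 0.12851056281597442 -> underside 0.10501056281597443
(array([0.0005, 0.0003, 0.06  ]), array([ 0.01, -0.  ,  0.05]))
(array([0.0005, 0.0004, 0.065 ]), array([ 0.01, -0.  ,  0.05]))
```

Request:
play_rows(
  travel=[
    [0.0001,0,0.002],
    [0.0002,0,0.006],
    [0.0003,0.0001,0.012],
    [0.0004,0.0002,0.02],
    [0.0005,0.0003,0.028],
    [0.0005,0.0003,0.036],
    [0.0005,0.0003,0.044],
    [0.0005,0.0003,0.051],
    [0.0005,0.0003,0.056],
    [0.0005,0.0003,0.058],
  ],
  dr=[
    [0,0,0],
    [0,0,0],
    [0,0,0],
    [0,0,0],
    [0,0,0],
    [0,0,0],
    [0,0,0],
    [0,0,0],
    [0,0,0],
    [0,0,0],
  ],
  hand=[-1,-1,-1,-1,-1,-1,-1,-1,-1,-1],
)

```text
clock: 19.32
ee_pos: [0.4406, -0.191, 0.0494]
ee_rot: [-0.681, 0.732, -0.004, 0.004]
wrist_force: [0.0, 0.3, -4.1]
width: 0.0269
```

```bash
python3 lk.py 16
```

```text
t 19.325 p [ 0.4406 -0.191   0.0494] ypr [-0.0731 -0.0115  0.0009] slopex 0.0001 slopey 0.0003 PIN y 0.0030 yaw 0.000 z 0.0300 0.0004 4168 F [ 0.   0.3 -4.1]
```

View pics/wr16.png

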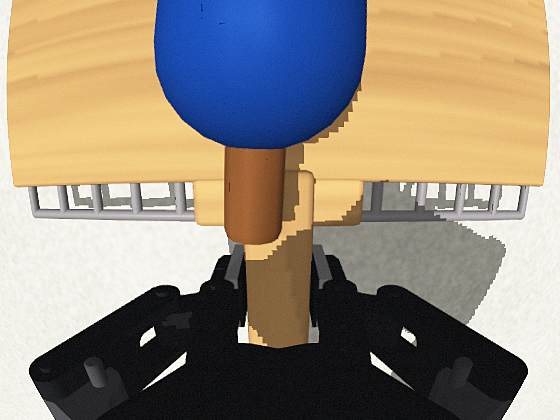

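```bash
python3 - <<'E'
from h import *
w=load("pics/wr16.npz");a=fray(w,31,219,.037);b=fray(w,527,219,.037);d=a-b;y=np.arctan2(-d[0],d[1]);m=(a+b)/2
print("rack edge mid",m,np.linalg.norm(d),"yaw",y)
p=fray(w,14,185.5,.069);q=fray(w,544.5,185.5,.069);d=p-q;print("board edge mid",(p+q)/2,np.linalg.norm(d),np.arctan2(-d[0],d[1]))
print("gap along x",(((p+q)/2-m)[:2]@[np.cos(y),np.sin(y)]),"want ~.025+wire r", "lat",((p+q)/2-m)[:2]@[-np.sin(y),np.cos(y)])
E
```

```text
rack edge mid [ 0.45592297 -0.19354049  0.037     ] 0.31623728987503674 yaw -0.07293770855316403
board edge mid [ 0.48400993 -0.19569545  0.069     ] 0.2705892970658734 -0.07272884049739874
gap along x 0.028169319234276936 want ~.025+wire r lat -0.00010244727869484225
```

Request:
play_rows(
  travel=[
    [0,0,0.001],
    [0,0,0.003],
    [0,0,0.0045],
    [0,0,0.0055],
    [0,0,0.0062],
    [0,0,0.0068],
    [0,0,0.0068],
  ],
  dr=[
    [0,0,0],
    [0,0,0],
    [0,0,0],
    [0,0,0],
    [0,0,0],
    [0,0,0],
    [0,0,0],
  ],
  hand=[-1,-1,-1,-1,-1,-1,-1],
)

```text
clock: 20.25
ee_pos: [0.4407, -0.191, 0.0427]
ee_rot: [-0.681, 0.732, -0.004, 0.004]
wrist_force: [-0.8, 0.1, -3.4]
width: 0.0265
```

```bash
python3 lk.py 17
```

```text
t 20.25 p [ 0.4407 -0.191   0.0427] ypr [-0.073  -0.0116  0.0009] slopex 0.0017 slopey 0.0003 PIN y 0.0029 yaw 0.000 z 0.0300 0.0004 4146 F [-0.8  0.1 -3.4]
```

Request:
play_rows(
  travel=[
    [0,0,0.0004],
    [0,0,0.0008],
    [0,0,0.0012],
    [0,0,0.0012],
  ],
  dr=[
    [0,0,0],
    [0,0,0],
    [0,0,0],
    [0,0,0],
  ],
  hand=[-1,-1,-1,-1],
)

```text
clock: 20.8
ee_pos: [0.4408, -0.1911, 0.0419]
ee_rot: [-0.681, 0.732, -0.004, 0.004]
wrist_force: [-5.7, 1.7, 4.8]
width: 0.0271
```

```bash
python3 lk.py 18
```

```text
t 20.8 p [ 0.4408 -0.1911  0.0419] ypr [-0.073  -0.0117  0.0008] slopex 0.0109 slopey 0.0003 PIN y 0.0030 yaw 0.000 z 0.0300 0.0004 3932 F [-5.7  1.7  4.8]
```

Request:
play_rows(
  travel=[
    [0,0,-0.0005],
    [0,0,-0.001],
    [0,0,-0.001],
  ],
  dr=[
    [0,0,0],
    [0,0,0],
    [0,0,0],
  ],
  hand=[-1,-1,-1],
)

```text
clock: 21.22
ee_pos: [0.4408, -0.1911, 0.0428]
ee_rot: [-0.681, 0.732, -0.004, 0.004]
wrist_force: [0.4, -0.8, -3.4]
width: 0.0268
```

```bash
python3 lk.py 19
```

```text
t 21.225 p [ 0.4408 -0.1911  0.0428] ypr [-0.073  -0.0118  0.0007] slopex 0.0012 slopey 0.0003 PIN y 0.0029 yaw 0.000 z 0.0300 0.0004 4168 F [ 0.4 -0.8 -3.4]
```

Request:
play_rows(
  travel=[
    [0,0,0],
    [0,0,0],
    [0,0,0],
    [0,0,0],
    [0,0,0],
  ],
  dr=[
    [-0.15,0,0],
    [-0.3,0,0],
    [-0.45,0,0],
    [-0.6,0,0],
    [-0.6,0,0],
  ],
  hand=[-1,-1,-1,-1,-1],
)

```text
clock: 21.9
ee_pos: [0.4409, -0.1912, 0.0428]
ee_rot: [-0.681, 0.732, -0.0, 0.001]
wrist_force: [-1.6, 0.5, -1.8]
width: 0.0273
```

```bash
python3 lk.py 20
```

```text
t 21.9 p [ 0.4409 -0.1912  0.0428] ypr [-0.073  -0.0015  0.0007] slopex 0.0002 slopey 0.0002 PIN y 0.0029 yaw 0.000 z 0.0300 0.0004 3945 F [-1.6  0.5 -1.8]
```

Request:
play_rows(
  travel=[
    [0,0,0.0002],
    [0,0,0.0003],
    [0,0,0.0003],
    [0,0,0.0003],
    [0,0,0.0003],
    [0,0,0.0003],
    [0,0,0.0003],
    [0,0,0.0003],
    [0,0,0.0003],
    [0,0,0.0003],
  ],
  dr=[
    [-0.08,0,0],
    [-0.08,0,0],
    [-0.08,0,0],
    [-0.08,0,0],
    [-0.08,0,0],
    [-0.08,0,0],
    [-0.08,0,0],
    [-0.08,0,0],
    [-0.08,0,0],
    [-0.08,0,0],
  ],
  hand=[-1,-1,-0.42,-0.38,-0.34,-0.3,-0.25,-0.2,-0.1,0],
)

```text
clock: 23.2
ee_pos: [0.441, -0.1912, 0.0425]
ee_rot: [-0.681, 0.732, 0.0, 0.0]
wrist_force: [-0.3, -0.9, 0.0]
width: 0.0428
```

```bash
python3 lk.py 21
```

```text
t 23.2 p [ 0.441  -0.1912  0.0425] ypr [-0.0731 -0.0003  0.0006] slopex 0.0004 slopey 0.0003 PIN y 0.0029 yaw 0.000 z 0.0300 0.0004 3864 F [-0.3 -0.9  0. ]
```

View pics/wr21.png

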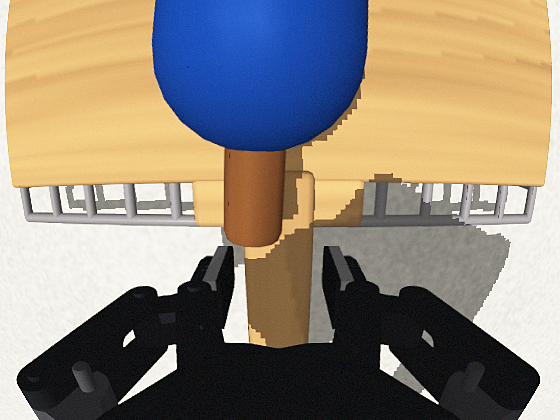

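Request:
play_rows(
  travel=[
    [0,0.003,0],
    [0,0.008,0],
    [0,0.012,-0.002],
    [0,0.015,-0.012],
    [0,0.018,-0.03],
    [0,0.02,-0.06],
    [0,0.02,-0.1],
    [0,0.02,-0.14],
    [0,0.02,-0.17],
    [0,0.02,-0.18],
  ],
  dr=[
    [0,0,0],
    [0,0,0],
    [0,0,0],
    [0,0,0],
    [0,0,0],
    [0,0,0],
    [0,0,0],
    [0,0,0],
    [0,0,0],
    [0,0,0],
  ],
  hand=[0.1,0.2,0.2,0.2,0.2,0.2,0.2,0.2,0.2,0.2],
)

```text
clock: 24.5
ee_pos: [0.4219, -0.1905, 0.2255]
ee_rot: [-0.681, 0.732, -0.002, 0.001]
wrist_force: [1.1, 0.2, -1.3]
width: 0.0513
```

```bash
python3 look.py 22 wrist scene side; python3 chk.py 22 .062
```

```text
24.5 [ 0.4219 -0.1905  0.2255] [-0.0731 -0.0044 -0.0014] [ 1.11  0.2  -1.29] [-0.005  0.042  0.035] 0.0513
scene pin y,yaw,z [ 0.0046 -0.0649  0.0909] x ext [-0.055  0.075] board ext [[-0.0686, -0.1303], [0.0976, 0.1354]]
side pin y,yaw,z [ 0.001  -0.0075  0.0914] x ext [-0.078  0.056] board ext [[-0.0694, -0.1362], [0.0918, 0.1352]]
```

View pics/wrist22.png

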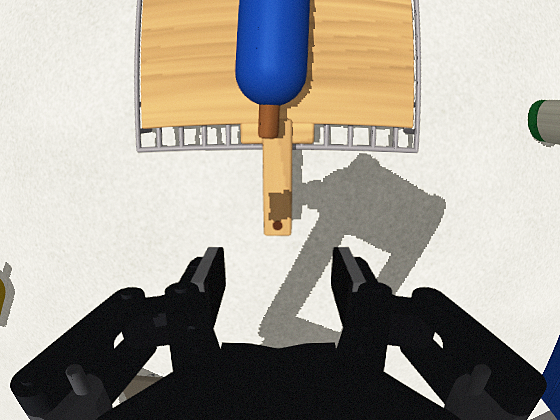

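View pics/scene22.png

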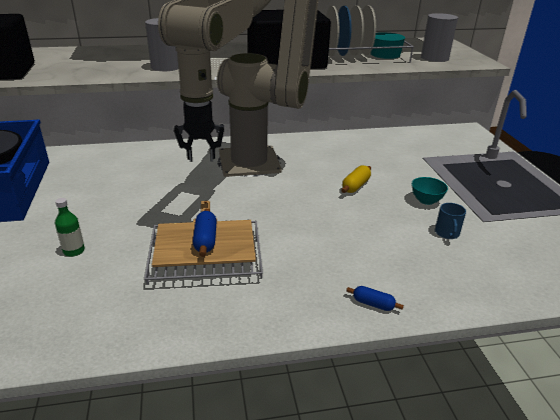

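```bash
python3 - <<'E'
from h import *
s=load("pics/scene22.npz");a=cv2.resize(s["color"][200:295,135:275],None,fx=5.5,fy=5.5,interpolation=cv2.INTER_CUBIC);cv2.imwrite("pics/c22.png",a[:,:,::-1])
w=load("pics/wrist22.npz")
r=[fray(w,137,152,.037),fray(w,419.5,152,.037)];b=[fray(w,141,128.5,.062),fray(w,416,128.5,.062)];h=[fray(w,263.5,235,.067),fray(w,291.5,235,.067)]
y=-.073
for n,x in(("rack",r),("board",b),("hend",h)):
    d=x[0]-x[1];m=(x[0]+x[1])/2;print(n,m.round(4),np.linalg.norm(d).round(4),np.arctan2(-d[0],d[1]).round(4),"x along",m[:2]@[np.cos(y),np.sin(y)],"lat",m[:2]@[-np.sin(y),np.cos(y)])
E
```

```text
rack [ 0.4577 -0.1944  0.037 ] 0.3087 -0.0732 x along 0.47061795321578864 lat -0.16047334514951955
board [ 0.4835 -0.1965  0.062 ] 0.2741 -0.0729 x along 0.4965785041345911 lat -0.16067770914231072
hend [ 0.3752 -0.1874  0.067 ] 0.0279 -0.0736 x along 0.3878485371091421 lat -0.15950760370765124
```

View pics/c22.png

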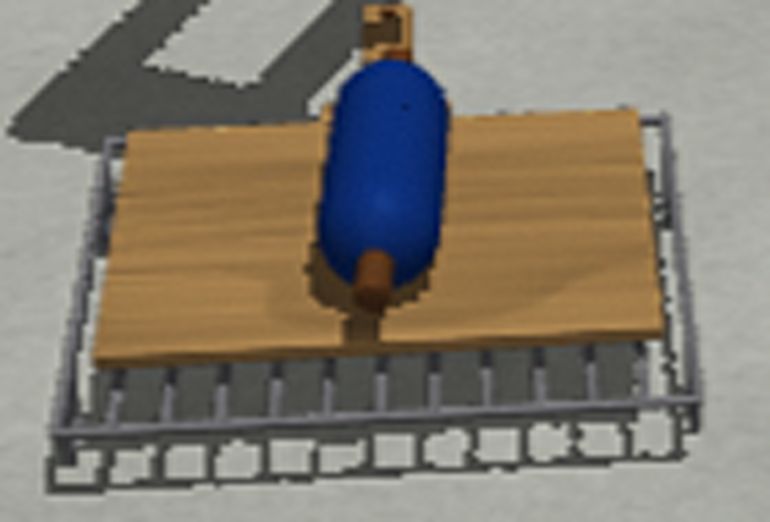

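```bash
python3 - <<'E'
from h import *
s=load("pics/scene22.npz")
b=(ray(s,152.3,265.1,.062)+ray(s,254.6,260.5,.062))/2;r=(ray(s,145,278.4,.038)+ray(s,262.3,272.9,.038))/2;y=-.073
print(b,r,(r-b)[:2]@[np.cos(y),np.sin(y)],(r-b)[:2]@[-np.sin(y),np.cos(y)])
st=telemetry.read_state();print(st["clock"],np.abs(st["qvel"]).max())
E
```

```text
[ 0.67921026 -0.20463749  0.062     ] [ 0.70217118 -0.20647841  0.038     ] 0.02303404106545221 -0.00016136149893449339
24.65 0.026906485657586895
```

Request:
play_rows(
  travel=[
    [0,0,0],
    [0,0,0],
    [0,0,0],
    [0,0,0],
  ],
  dr=[
    [0,0,0],
    [0,0,0],
    [0,0,0],
    [0,0,0],
  ],
  hand=[0.2,0.2,0.2,0.2],
)

```text
clock: 25.15
ee_pos: [0.4207, -0.1897, 0.2219]
ee_rot: [-0.681, 0.732, 0.0, 0.0]
wrist_force: [-0.1, -0.0, -0.6]
width: 0.0512
```

```bash
python3 look.py 23 scene side; python3 chk.py 23 .062; python3 -c "
from plant import ctrl
print(ctrl.hand_in())"
```

```text
25.15 [ 0.4207 -0.1897  0.2219] [-0.073   0.0002  0.0008] [-0.09 -0.04 -0.55] [ 0.048  0.024 -0.007] 0.0512
scene pin y,yaw,z [ 0.0047 -0.0729  0.091 ] x ext [-0.054  0.076] board ext [[-0.069, -0.1303], [0.0976, 0.1356]]
side pin y,yaw,z [ 0.0004 -0.0032  0.0916] x ext [-0.078  0.057] board ext [[-0.0693, -0.1333], [0.0934, 0.1356]]
the job is handed in; nothing more can be done
None
```

The board is on the rack with the pin resting in the middle, and I handed the job in at about 25 s of the 72 s allowed.

**Carrying and rolling:** I gripped the handle, lifted the board and carried it over the rack with a gentle acceleration of about 0.1 m/s². The board drooped by about 0.012 rad because the grip force is fixed at half, so I pitched the tool to level it. I then tilted the board by up to 0.028 rad to roll the pin from y = 77 mm to 3 mm. Average speed between pictures was mostly 33–46 mm/s. It dipped to about 23 mm/s for one 0.3 s interval, below the 30 asked for, and I estimate the peak at about 50, well under 70.

**Holding and setting down:** The pin stayed at y = +3 mm for over 3 s with the board level and clear of the rack. While lowering, I first pressed about 1 mm too far, with roughly 9 N, and the far edge lifted by 0.011 rad. I backed off, levelled the board and released it; the pin did not move.

**Last checks:**
- **Board:** its slope is under 0.001 rad and its yaw matches the rack's. It is centred within 1 mm sideways and about 2 mm along x, with gaps of 26 mm at the near edge and 23 mm at the far edge.
- **Pin:** the three cameras put it 0 to 5 mm from the middle. The scene and side cameras disagreed by about 4 mm, and on the pin's yaw by about 0.07 rad.
- **Rest of the scene:** the gripper is clear of everything, and the bowl, mug, bottle and the look-alike pins were not touched.

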